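# Open a packing machine's latched guard gate and hold it wide

### The arm

A 7-joint arm with a two-finger parallel gripper is mounted at the origin on the work surface. World frame = base frame: x ahead of the robot, y to its left, z up, the work surface at z = 0. Lengths are in m, angles in rad, forces in N, time in s.
With the tool pointing down it reaches from about 0.4 to 0.875 m from the base axis. Payload 19.3 kg.
Tool frame: the origin (TCP) lies midway between the tips of the shut fingers; the grasp point (between the pads) lies 19 mm behind it; z points along the fingers, y is the line along which they close (so a half turn about z gives the same grasp; the last joint's range is limited). The gripper opens to 85 mm and grips with 20 to 120 N. Pads are 22 mm wide; open, the fingers measure 114 mm over their backs; the gripper's body (76 mm by 85 mm) begins 54 mm behind the grasp point. The pads swing forward as they close: fully open they stand 13 mm farther back than shut.
Start: joints at [-1.324, 0.521, -0.036, 1.599, 0.021, 1.021, -0.113], TCP at [0.195, 0.594, 0.231] pointing down, gripper open.
Joint ranges: [-2.91, 2.91], [-0.3, 2.13], [-1.5, 1.42], [0.17, 2.43], [-1.26, 4.41], [0.16, 1.93], [-2.52, 2.52]. Speed limits (rad/s): [1.89, 1.89, 2.39, 2.39, 3.01, 3.01, 3.01].

### API

Orientations are given as a unit quaternion [x, y, z, w].
In Python, from station import r gives the robot as it stands. The module is installed in compiled form; this text tells all that it offers.
- The arm moves only by the shell command python3 -m creep 'ROWS'. ROWS is JSON, a list of rows, each a list of 7 numbers: the shift along the tool's x, y, z in m, then the turn, a rotation vector about the tool's x, y, z in rad, then the closure, from -1 (fully open) to 1 (shut). A call has 1 to 12 rows; each row shifts and turns the commanded pose from where the row before left it, along the tool's axes as they then stand; what a row does not reach is not made up. A row lasts 1/10 s, in which the tool goes at most 50 mm and 8.59 degrees, less where a joint would pass 70% of its speed; a pose out of reach is approached as far as the arm can. A call is refused whole if a number of a shift passes 0.05 or a number of a turn 0.15, either way. A call with a gripper value outside its range is refused whole. The fingers move at their own pace and stop on an object; the grip force is fixed at half the most. Time passes only in rows, so rows that do not move let the fingers close. It gives the time, the measured TCP pose, the force, the opening and the grip force at its end, in the units of the state.
- r.sense(): the state, without advancing time (a new reading comes with each control period).
- r.read_camera(name): name is "side" or "top"; returns a dict with "color" (420x560x3 uint8, red, green, blue), "range_z" (420x560 float32, m along the optical axis (not along the pixel's ray), 0 where there is no reading), "camera_matrix" (3x3 intrinsics, pixels), "rvec" (rotation vector, rad) and "tvec" (3), from world to camera coordinates, as OpenCV has them. Camera axes: x right, y down, z forward; pixel columns grow to the right and rows downward; lengths in m; the calibration is good to about 2 mm. A picture is of the moment at which its call begins.
- r.finish_job(): hands the job in; it is judged then, once.
The state is a dict: "time": time; "joints": joint angles; "dq": joint speeds; "joint_efforts": joint torques, N m; "position": TCP position; "ee_rot": TCP orientation; "contact_force": force on the tool from outside, world axes, zero at the start; "wrist_torque": the same for the moment, N m; "finger_gap": finger opening in m; "finger_force": force on a finger pad.
Only numpy, scipy, OpenCV 4.12 (cv2) and the standard library are available. Lean on these libraries where they do the work, as an engineer would, in place of code of your own. Each camera call takes 0.05 s, during which the arm holds its last target. There are 200 camera calls.

### The job

Open the packing machine's clear gate so that the bay can be cleared: squeeze the yellow catch fully in first, only then the blue catch fully in, then swing the gate towards you, past its detent, until it stands about square to the machine's front. It has a red post to pull by. Finish while still holding the gate wide open with the fingers (it swings back if let go), and leave the vials, cup, bottle, jar, tray and forceps where they are.

Things in the scene. Friction and masses are not known exactly. Their poses are not given: they have to be found in the camera images.
- yellow_jaw (a joint): how far the YELLOW squeeze catch is in: 0 = locked (tabs 54 mm over their outer faces, gate held shut), 0.012 = at its stop (30 mm over the faces); free from 0.010. Its two upright tabs slide towards each other, linked to move equally; friction (about 4 N in all) keeps them where they are left
- yellow_catch_center (a point): midway between the yellow catch's two tabs, half-way up (144 mm above the table); axes as the machine's. The tabs stand at +y and -y and are squeezed together along y; each is 28 mm long (x), 6 mm thick, from 21 mm below to 22 mm above this point. Barb arms reach forward from 20 mm below it. Yellow and blue may stand in either of two places on the front beam, 120 mm apart
- blue_jaw (a joint): the same for the BLUE catch: 0 = locked, 0.012 = squeezed to its stop, 0.010 or more = free
- blue_catch_center (a point): the same point of the blue catch (same shape and size)
- gate (a joint): opening angle of the clear gate: 0 = shut, 1.57 = square to the machine's front, 1.6 = end stop. A spring pulls it shut (damped, 0.13 Nm when shut, 0.5 Nm wide open). A brass spring roller under it is the detent, ridden over between about 0.65 and 0.85 with some 5 to 10 N at the post. Let go when wide open, the gate swings back onto the detent at about 0.85
- gate_post (a point): on the axis of the gate's red upright post, 16 mm across, 125 mm above the table; the post's top is 25 mm above this point, free to be pinched from above (brackets to the gate begin 30 mm below this point). 45 mm in front of the gate's plane, 150 mm from the hinge along the gate. Moves with the gate
- gate_hinge (a point): point on the gate's upright hinge axis, at the gate's left end as seen from the robot. The gate is a clear 250 mm wide, 85 mm high panel with steel edges. As it opens, the post travels clockwise seen from above about this axis, coming towards the robot
- machine: white packing machine with an aluminium apron in front (fixed; apron 360 mm wide, 12 mm high). Origin on the table under the middle of the shut gate; x points away from the robot into the machine, y to the left along the shut gate, z up. The beam carrying the catches has its top 110 mm above the table; the housing, 180 mm high, begins 130 mm behind the gate
- vial_a_mid (a point): clear vial with grey cap, 26 mm across, 55 mm high, standing in the bay behind the gate; centre. Bystander
- vial_b_mid (a point): amber vial with blue cap, 26 mm across, 55 mm high, standing in the bay behind the gate; centre. Bystander
- cup_mid (a point): white cup, 44 mm across, 45 mm high, on the right front corner of the apron, clear of the gate's swing; centre. Bystander
- spray_mid (a point): white bottle with blue cap, 64 mm across, 160 mm high, on the table to the left; centre. Bystander
- jar_mid (a point): amber jar with white lid, 70 mm across, 80 mm high, on the table to the left; centre. Bystander
- tray_mid (a point): open white tray, 150 x 110 x 35 mm, on the table to the right; centre. Bystander
- forceps_mid (a point): steel forceps with a green end, 125 mm long, lying on the table to the right; centre. Bystander

How it is judged:
By the outcome, as a careful person would: the job done as asked, in the order asked, and still so for the second after the job is handed in, while the arm keeps its last pose, push and grip.
It also fails if it takes over 48 s, if anything falls off the work surface, if the arm or the gripper's body presses on something with over 40 N, if the wrist force passes 120 N, or if a joint passes its speed limit or range.

## Working session

There is one attempt and no reset: what is moved stays moved. The work goes in short steps, Python scripts to look and compute and a shell command to move; the robot and the scene stay as the last step left them, time stands still between calls to the robot, and variables do not carry over. Pictures are saved under pics/ and viewed, at most 10 in all, crops included, and the job is handed in when it is done.

```bash
mkdir -p pics; cat > h.py <<'E'
import numpy as np, cv2
from station import r
from scipy.spatial.transform import Rotation as R
def cam(n):
    d=r.read_camera(n); d['R']=cv2.Rodrigues(np.array(d['rvec'],float))[0]; d['t']=np.array(d['tvec'],float).ravel(); return d
def pts(d):
    z=d['range_z']; K=d['camera_matrix']; v,u=np.mgrid[:z.shape[0],:z.shape[1]]
    P=np.stack([(u-K[0][2])/K[0][0]*z,(v-K[1][2])/K[1][1]*z,z],-1)
    return (P-d['t'])@d['R']   # R^T (P-t)
def save(d,f,box=None,s=1):
    c=d['color'][:,:,::-1]
    if box: c=c[box[1]:box[3],box[0]:box[2]]
    cv2.imwrite(f,cv2.resize(c,None,fx=s,fy=s,interpolation=cv2.INTER_CUBIC))
def st():
    s=r.sense(); print({k:(np.round(v,3).tolist()) for k,v in s.items() if k not in('dq','joint_efforts')})
E
python3 - <<'E'
from h import *
st()
for n in('top','side'):
    d=cam(n); save(d,f'pics/{n}0.png'); np.savez(f'{n}0.npz',**d); P=pts(d)
    hsv=cv2.cvtColor(d['color'],cv2.COLOR_RGB2HSV)
    print(n,'campos',np.round(-d['R'].T@d['t'],3))
    for nm,lo,hi in(('yellow',(22,120,90),(34,255,255)),('blue',(100,120,60),(125,255,255)),('red',(0,150,80),(6,255,255)),('red2',(174,150,80),(180,255,255))):
        m=cv2.inRange(hsv,lo,hi); k,l,s,c=cv2.connectedComponentsWithStats(m)
        for i in range(1,k):
            if s[i,4]>25:
                q=P[(l==i)&(d['range_z']>0)]
                print(nm,s[i],np.round(np.median(q,0),3),np.round(np.percentile(q,3,0),3),np.round(np.percentile(q,97,0),3))
E
```

```text
{'time': 0.0, 'joints': [-1.324, 0.522, -0.036, 1.6, 0.021, 1.021, -0.113], 'position': [0.195, 0.594, 0.231], 'ee_rot': [0.158, 0.987, -0.001, -0.0], 'contact_force': [0.845, -0.21, -0.472], 'wrist_torque': [-0.004, -0.003, 0.007], 'finger_force': 0.0, 'finger_gap': 0.085}
top campos [0.342 0.008 1.541]
yellow [273 172   6  22  74] [0.637 0.007 0.124] [0.6   0.001 0.107] [0.659 0.017 0.168]
yellow [286 173   6  21  69] [ 0.635 -0.03   0.124] [ 0.599 -0.041  0.113] [ 0.659 -0.024  0.166]
blue [283 110   8   6  44] [ 0.839 -0.031  0.184] [ 0.83  -0.04   0.179] [ 0.848 -0.019  0.19 ]
blue [273 118   7   6  41] [0.816 0.003 0.179] [ 0.808 -0.006  0.175] [0.824 0.013 0.184]
blue [304 119   8   6  42] [ 0.81  -0.092  0.179] [ 0.802 -0.101  0.173] [ 0.819 -0.082  0.183]
blue [262 126   8   6  44] [0.793 0.038 0.176] [0.783 0.026 0.17 ] [0.801 0.047 0.181]
blue [293 127   8   6  45] [ 0.787 -0.058  0.176] [ 0.778 -0.07   0.172] [ 0.796 -0.048  0.183]
blue [332 164   7   8  41] [ 0.69  -0.187  0.065] [ 0.679 -0.197  0.057] [ 0.7   -0.177  0.071]
blue [311 173   6  23  67] [ 0.628 -0.114  0.1
[... 1071 characters left out ...]
59] [0.634 0.417 0.151] [0.654 0.443 0.164]
blue [359 175   6   6  30] [0.793 0.034 0.175] [0.785 0.024 0.172] [0.801 0.047 0.178]
blue [369 181   7   6  33] [0.816 0.002 0.18 ] [ 0.809 -0.01   0.176] [0.825 0.012 0.183]
blue [381 187   7   6  35] [ 0.84  -0.031  0.184] [ 0.832 -0.044  0.18 ] [ 0.848 -0.021  0.187]
blue [365 197   7   7  35] [ 0.787 -0.061  0.175] [ 0.78  -0.07   0.172] [ 0.796 -0.051  0.177]
blue [377 204   7   6  36] [ 0.81  -0.094  0.179] [ 0.803 -0.106  0.176] [ 0.82  -0.084  0.183]
blue [300 220  25  25 257] [ 0.636 -0.12   0.138] [ 0.598 -0.163  0.12 ] [ 0.649 -0.11   0.165]
blue [337 263   7   8  49] [ 0.691 -0.194  0.066] [ 0.683 -0.203  0.06 ] [ 0.7   -0.184  0.069]
```

```bash
python3 - <<'E'
import cv2
for n,b in(('top',(180,80,390,280)),('side',(200,110,420,320))):
    c=cv2.imread(f'pics/{n}0.png')[b[1]:b[3],b[0]:b[2]]
    cv2.imwrite(f'pics/{n}0c.png',cv2.resize(c,None,fx=2.7,fy=2.7,interpolation=cv2.INTER_CUBIC))
E
```

```text
(no output)
```

View pics/top0c.png

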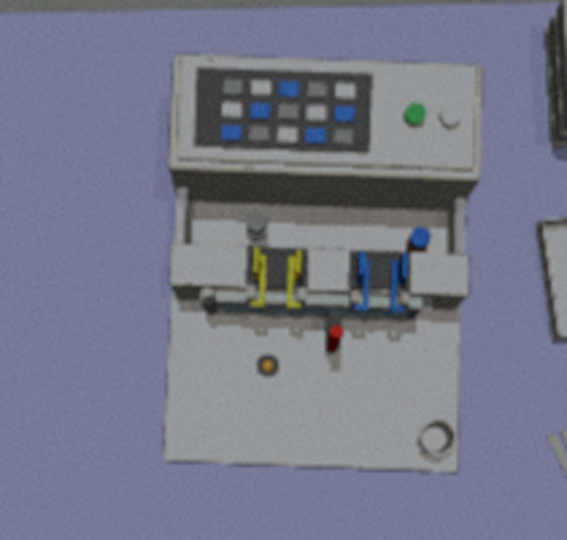

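View pics/side0c.png

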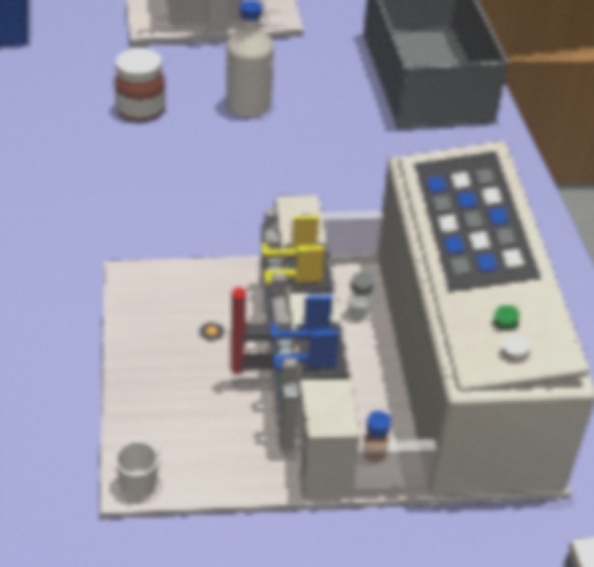

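View pics/top0.png

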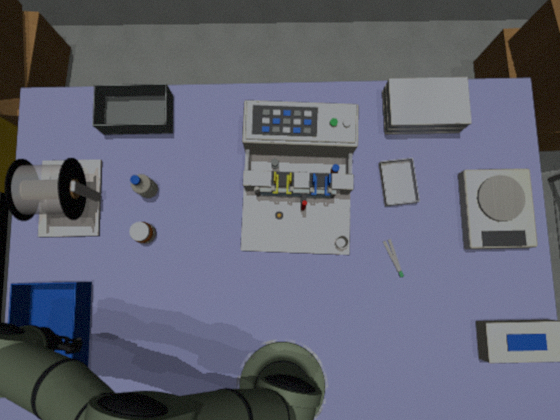

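The pictures show the machine near x≈0.6, slightly turned. The yellow catch is on the left (top px ~280,182), blue on the right (~320,184). The red post is at ~(304,205), to the right of the middle. Next I'll measure the tab tops and the post.

```bash
python3 - <<'E'
from h import *
for n in('top','side'):
    d=dict(np.load(f'{n}0.npz')); P=pts(d); hsv=cv2.cvtColor(d['color'],cv2.COLOR_RGB2HSV)
    def mk(lo,hi): return (cv2.inRange(hsv,lo,hi)>0)&(d['range_z']>0)&(P[...,0]>.45)&(P[...,0]<.7)&(abs(P[...,1]+.06)<.12)
    for nm,m in(('Y',mk((20,100,60),(36,255,255))),('B',mk((100,100,50),(125,255,255)))):
        q=P[m&(P[...,2]>.135)&(P[...,2]<.175)]; mid=q[:,1].mean()
        if n=='top': mid=.5*(q[:,1].min()+q[:,1].max())
        for g in(q[q[:,1]>mid],q[q[:,1]<=mid]): print(n,nm,len(g),np.round(np.median(g,0),4),np.round(g.min(0),3),np.round(g.max(0),3))
    m=mk((0,120,50),(8,255,255))|mk((172,120,50),(180,255,255)); q=P[m]
    print(n,'post',len(q),np.round(q.min(0),3),np.round(q.max(0),3)); t=q[q[:,2]>.14]; print(np.round(np.median(t,0),4),len(t))
    v,u=np.nonzero(m); print('px',u.min(),u.max(),v.min(),v.max())
    if n=='top':   # apron edges z~.012
        a=((abs(P[...,2]-.012)<.006)&(P[...,0]>.38)&(P[...,0]<.58)&(abs(P[...,1]+.06)<.25)&(hsv[...,1]<60)).astype('uint8')
        c=max(cv2.findContours(a,0,2)[0],key=cv2.contourArea)
        pp=P[c[:,0,1],c[:,0,0]][:,:2].astype('float32'); 
        y=pp[(pp[:,0]>.42)&(pp[:,0]<.55)]; print('apron',np.round(pp.min(0),3),np.round(pp.max(0),3))
        f=pp[(pp[:,0]<.41)]; print('front slope',np.polyfit(f[:,1],f[:,0],1))
        for s in(1,-1):
            e=y[(s*(y[:,1]+.06)>.12)]; print('side',s,np.polyfit(e[:,0],e[:,1],1))
E
```

```text
top Y 21 [0.6429 0.0128 0.1634] [0.631 0.01  0.138] [0.659 0.016 0.169]
top Y 21 [ 0.6388 -0.033   0.1618] [ 0.628 -0.036  0.136] [ 0.654 -0.032  0.166]
top B 21 [ 0.6357 -0.1059  0.1649] [ 0.624 -0.109  0.143] [ 0.649 -0.104  0.172]
top B 29 [ 0.6342 -0.1538  0.1632] [ 0.62  -0.158  0.136] [ 0.648 -0.151  0.172]
top post 28 [ 0.556 -0.177  0.012] [ 0.686 -0.07   0.154]
[ 0.5627 -0.0767  0.1489] 20
px 302 331 171 208
apron [ 0.411 -0.239] [0.58  0.131]Traceback (most recent call last):
  File "<stdin>", line 17, in <module>
    raise TypeError("expected non-empty vector for x")
TypeError: expected non-empty vector for x
```

```bash
python3 -m creep '[[0,0,0,0,0,-0.129,-1],[0,0,0,0,0,-0.129,-1],[-0.025,-0.03,0,0,0,0,-1],[-0.025,-0.03,0,0,0,0,-1],[-0.025,-0.03,0,0,0,0,-1],[-0.025,-0.03,0,0,0,0,-1],[-0.025,-0.03,0,0,0,0,-1],[-0.025,-0.03,0,0,0,0,-1],[-0.025,-0.03,0,0,0,0,-1],[-0.025,-0.03,0,0,0,0,-1],[-0.025,-0.03,0,0,0,0,-1],[-0.025,-0.03,0,0,0,0,-1]]'; cat >> h.py <<'E'
def to(x,y,z,yaw=None):
    s=r.sense(); T=R.from_quat(s['ee_rot']); print('tool shift',np.round(T.inv().apply(np.array([x,y,z])-s['position']),4))
    ty=T.apply([0,1,0]); print('tool y yaw deg from +y',np.round(np.degrees(np.arctan2(-ty[0],ty[1])),2),'tilt',np.round(T.apply([0,0,1]),3)); st()
E
python3 -c "
from h import *
to(.643,-.0105,.231)"
```

```text
time: 1.3
position: [0.4273, 0.2782, 0.2312]
ee_rot: [0.029, 1.0, -0.0, -0.0]
contact_force: [0.5, 0.7, 0.9]
finger_gap: 0.0854
finger_force: 0.0
tool shift [-2.323e-01 -2.755e-01  2.000e-04]
tool y yaw deg from +y -3.37 tilt [-0. -0. -1.]
{'time': 1.3, 'joints': [-0.685, 0.339, -0.011, 1.899, 0.005, 0.903, 0.814], 'position': [0.427, 0.278, 0.231], 'ee_rot': [0.029, 1.0, -0.0, -0.0], 'contact_force': [0.47, 0.667, 0.897], 'wrist_torque': [0.042, 0.01, 0.042], 'finger_force': 0.0, 'finger_gap': 0.085}
```

```bash
python3 -m creep '[[-0.026,-0.031,0,0,0,0,-1],[-0.026,-0.031,0,0,0,0,-1],[-0.026,-0.031,0,0,0,0,-1],[-0.026,-0.031,0,0,0,0,-1],[-0.026,-0.031,0,0,0,0,-1],[-0.026,-0.031,0,0,0,0,-1],[-0.026,-0.031,0,0,0,0,-1],[-0.026,-0.031,0,0,0,0,-1],[-0.024,-0.028,0,0,0,0,-1],[0,0,0.03,0,0,0,-1],[0,0,0,0,0,0,-1]]'; 
python3 - <<'E'
from h import *
to(.643,-.0105,.132)
d=cam('side'); save(d,'pics/s1.png',(230,100,400,260),3.5); P=pts(d)
hsv=cv2.cvtColor(d['color'],cv2.COLOR_RGB2HSV)
for nm,lo,hi in(('Y',(20,100,60),(36,255,255)),('B',(100,100,50),(125,255,255))):
    m=(cv2.inRange(hsv,lo,hi)>0)&(P[...,0]>.45)&(P[...,0]<.7)&(abs(P[...,1]+.06)<.12)&(P[...,2]>.135)&(P[...,2]<.175)
    q=P[m]; q=q[q[:,1]<q[:,1].min()+.02]; print(nm,len(q),np.median(q,0).round(4),q.min(0).round(3),q.max(0).round(3))
E
```

```text
time: 2.4
position: [0.6403, -0.0102, 0.1978]
ee_rot: [0.03, 1.0, -0.0, -0.003]
contact_force: [-1.0, 0.2, 0.6]
finger_gap: 0.0854
finger_force: 0.0
tool shift [-0.003  -0.      0.0657]
tool y yaw deg from +y -3.44 tilt [-0.006 -0.    -1.   ]
{'time': 2.4, 'joints': [-0.129, 0.585, 0.081, 1.588, -0.054, 0.976, 1.479], 'position': [0.64, -0.01, 0.198], 'ee_rot': [0.03, 1.0, -0.0, -0.003], 'contact_force': [-0.968, 0.237, 0.615], 'wrist_torque': [0.023, 0.092, -0.026], 'finger_force': 0.0, 'finger_gap': 0.085}
Y 89 [ 0.6429 -0.0412  0.1519] [ 0.629 -0.045  0.137] [ 0.657 -0.033  0.167]
B 95 [ 0.636  -0.1606  0.1518] [ 0.623 -0.165  0.135] [ 0.65  -0.153  0.166]
```

View pics/s1.png

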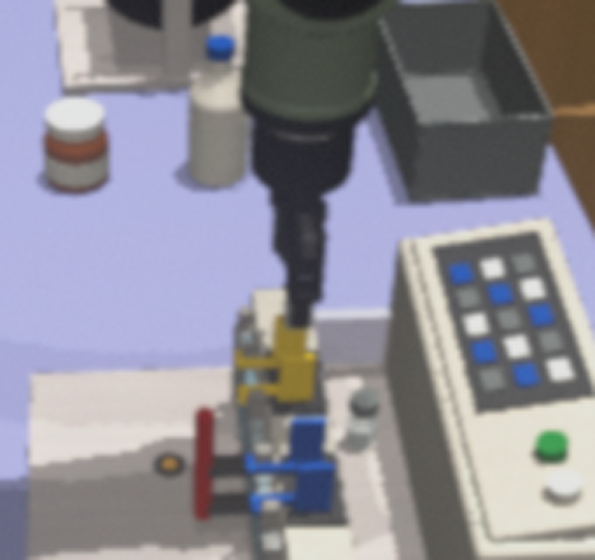

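The gripper is straight above the yellow catch (px ~295,325 in this crop), with clear space on either side of the tabs. I'll descend and squeeze it.

```bash
python3 -m creep '[[-0.003,-0.0015,0.02,0,0,0,-1],[0,0,0.02,0,0,0,-1],[0,0,0.015,0,0,0,-1],[0,0,0.012,0,0,0,-1],[0,0,0,0,0,0,-1],[0,0,0,0,0,0,0],[0,0,0,0,0,0,0.2],[0,0,0,0,0,0,0.2],[0,0,0,0,0,0,0.2]]'; 
python3 - <<'E'
from h import *
to(.643,-.012,.132)
E
```

```text
time: 3.35
position: [0.6454, -0.012, 0.1351]
ee_rot: [0.03, 1.0, -0.0, 0.001]
contact_force: [0.8, -4.9, 2.7]
finger_gap: 0.0343
finger_force: 2.0
tool shift [ 0.0024 -0.0001  0.0031]
tool y yaw deg from +y -3.41 tilt [ 0.001 -0.001 -1.   ]
{'time': 3.35, 'joints': [-0.121, 0.662, 0.072, 1.629, -0.058, 0.851, 1.486], 'position': [0.645, -0.012, 0.135], 'ee_rot': [0.03, 1.0, -0.0, 0.001], 'contact_force': [0.829, -4.876, 2.689], 'wrist_torque': [-0.917, -0.002, 0.036], 'finger_force': 2.035, 'finger_gap': 0.034}
```

```bash
python3 -m creep '[[0,-0.0015,0,0,0,0,0.3],[0,0,0,0,0,0,0.5],[0,0,0,0,0,0,1],[0,0,0,0,0,0,1],[0,0,0,0,0,0,1],[0,0,0,0,0,0,1]]'; 
python3 - <<'E'
from h import *
to(.643,-.012,.132)
E
```

```text
time: 3.95
position: [0.6458, -0.0141, 0.1361]
ee_rot: [0.03, 1.0, -0.001, 0.001]
contact_force: [-1.4, -7.7, 16.7]
finger_gap: 0.0254
finger_force: 59.0
tool shift [0.0029 0.0019 0.0041]
tool y yaw deg from +y -3.43 tilt [ 0.003 -0.001 -1.   ]
{'time': 3.95, 'joints': [-0.118, 0.661, 0.073, 1.628, -0.058, 0.852, 1.488], 'position': [0.646, -0.014, 0.136], 'ee_rot': [0.03, 1.0, -0.001, 0.001], 'contact_force': [-1.398, -7.727, 16.716], 'wrist_torque': [-1.772, 0.637, 0.202], 'finger_force': 59.033, 'finger_gap': 0.025}
```

```bash
python3 -m creep '[[0,0,0,0,0,0,0],[0,0,0,0,0,0,-0.5],[0,0,0,0,0,0,-1],[0,0,0,0,0,0,-1],[0,0,-0.02,0,0,0,-1],[0,0,-0.025,0,0,0,-1],[0,0,-0.03,0,0,0,-1],[0,-0.04,0,0,0,0,-1],[0,-0.04,0,0,0,0,-1],[0,-0.039,0,0,0,0,-1],[0,0,0,0,0,0,-1],[0,0,0,0,0,0,-1]]'; 
python3 - <<'E'
from h import *
to(.636,-.133,.132)
d=cam('side'); save(d,'pics/s2.png',(230,100,400,260),3.5)
d=cam('top'); save(d,'pics/t2.png',(230,130,350,220),5); P=pts(d)
hsv=cv2.cvtColor(d['color'],cv2.COLOR_RGB2HSV)
m=(cv2.inRange(hsv,(20,100,60),(36,255,255))>0)&(P[...,2]>.1)&(abs(P[...,1]+.01)<.05)
k,l,s,c=cv2.connectedComponentsWithStats(m.astype('uint8'))
for i in range(1,k):
    if s[i,4]>5: print(s[i],P[l==i].mean(0).round(4),P[l==i].min(0).round(3),P[l==i].max(0).round(3))
E
```

```text
time: 5.15
position: [0.6377, -0.1322, 0.2092]
ee_rot: [0.03, 1.0, 0.0, -0.0]
contact_force: [-0.1, 1.4, -0.3]
finger_gap: 0.0853
finger_force: 0.0
tool shift [ 0.0016 -0.001   0.0772]
tool y yaw deg from +y -3.47 tilt [-0.  0. -1.]
{'time': 5.15, 'joints': [0.054, 0.588, 0.092, 1.552, -0.061, 1.004, 1.673], 'position': [0.638, -0.132, 0.209], 'ee_rot': [0.03, 1.0, 0.0, -0.0], 'contact_force': [-0.066, 1.421, -0.302], 'wrist_torque': [0.043, -0.009, -0.026], 'finger_force': 0.0, 'finger_gap': 0.085}
[276 172  12  22 168] [ 0.6318 -0.0111  0.14  ] [ 0.342 -0.028  0.106] [0.666 0.008 1.541]
```

View pics/s2.png

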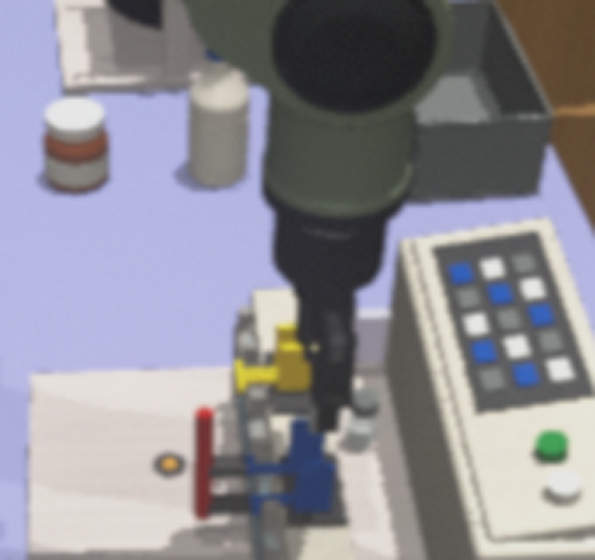

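The yellow tabs now stand close together, overlapping at px ~(290,355), so that catch is squeezed in. Next is blue.

```bash
python3 -m creep '[[0.001,-0.001,0.02,0,0,0,-1],[0,0,0.02,0,0,0,-1],[0,0,0.018,0,0,0,-1],[0,0,0.015,0,0,0,-1],[0,0,0,0,0,0,-1],[0,0,0,0,0,0,0],[0,0,0,0,0,0,0.2],[0,0,0,0,0,0,0.2],[0,0,0,0,0,0,0.2]]'; 
python3 - <<'E'
from h import *
to(.636,-.133,.132)
E
```

```text
time: 6.15
position: [0.6372, -0.1333, 0.1373]
ee_rot: [0.03, 1.0, -0.001, 0.001]
contact_force: [0.5, -3.5, 3.6]
finger_gap: 0.0343
finger_force: 2.0
tool shift [0.0012 0.0003 0.0053]
tool y yaw deg from +y -3.41 tilt [ 0.002 -0.001 -1.   ]
{'time': 6.15, 'joints': [0.062, 0.668, 0.082, 1.612, -0.065, 0.863, 1.68], 'position': [0.637, -0.133, 0.137], 'ee_rot': [0.03, 1.0, -0.001, 0.001], 'contact_force': [0.516, -3.515, 3.586], 'wrist_torque': [-0.905, -0.07, 0.012], 'finger_force': 2.034, 'finger_gap': 0.034}
```

```bash
python3 -m creep '[[0,-0.0015,0,0,0,0,0.3],[0,0,0,0,0,0,0.5],[0,0,0,0,0,0,1],[0,0,0,0,0,0,1],[0,0,0,0,0,0,1],[0,0,0,0,0,0,1]]'; python3 -m creep '[[0,0,0,0,0,0,0],[0,0,0,0,0,0,-0.5],[0,0,0,0,0,0,-1],[0,0,0,0,0,0,-1],[0,0,-0.02,0,0,0,-1],[0,0,-0.025,0,0,0,-1],[0,0,-0.03,0,0,0,-1],[0.026,0.018,0,0,0,0,-1],[0.026,0.018,0,0,0,0,-1],[0.025,0.0175,0,0,0,0,-1],[0,0,0,0,0,0,-1]]' 
python3 - <<'E'
from h import *
to(.563,-.077,.116)
for n in('side','top'):
    d=cam(n); P=pts(d)
    if n=='side':save(d,'pics/s3.png',(230,140,400,300),3.5)
    hsv=cv2.cvtColor(d['color'],cv2.COLOR_RGB2HSV); I=lambda a,b:cv2.inRange(hsv,a,b)
    reg=(P[...,0]>.5)&(P[...,0]<.66)&(abs(P[...,1]+.07)<.13)&(P[...,2]>.03)
    for nm,m in(('red',I((0,120,50),(8,255,255))|I((172,120,50),(180,255,255))),('B',I((100,100,50),(125,255,255))),('Y',I((20,100,60),(36,255,255)))):
        m=(m>0)&reg; q=P[m]
        if len(q)<4: print(n,nm,'none');continue
        v,u=np.nonzero(m); print(n,nm,len(q),np.median(q,0).round(4),q.min(0).round(3),q.max(0).round(3),'px',u.min(),u.max(),v.min(),v.max())
        if nm=='red': print('top part',np.median(q[q[:,2]>.12],0).round(4))
E
```

```text
time: 6.75
position: [0.6376, -0.1339, 0.1379]
ee_rot: [0.029, 1.0, 0.0, 0.001]
contact_force: [-1.1, 0.1, 18.7]
finger_gap: 0.0256
finger_force: 59.0
time: 7.85
position: [0.5609, -0.0734, 0.2116]
ee_rot: [0.028, 1.0, 0.001, -0.0]
contact_force: [1.1, 0.4, -1.1]
finger_gap: 0.0852
finger_force: 0.0
tool shift [-0.0024 -0.0035  0.0956]
tool y yaw deg from +y -3.23 tilt [-0.001  0.001 -1.   ]
{'time': 7.85, 'joints': [-0.035, 0.452, 0.083, 1.784, -0.048, 0.909, 1.584], 'position': [0.561, -0.073, 0.212], 'ee_rot': [0.028, 1.0, 0.001, -0.0], 'contact_force': [1.052, 0.388, -1.133], 'wrist_torque': [-0.132, -0.034, -0.005], 'finger_force': 0.0, 'finger_gap': 0.085}
side red 75 [ 0.5647 -0.0871  0.1074] [ 0.561 -0.091  0.041] [ 0.569 -0.081  0.152] px 287 289 218 246
top part [ 0.5642 -0.0872  0.1405]
side B 268 [ 0.6314 -0.1459  0.1394] [ 0.591 -0.153  0.102] [ 0.65  -0.103  0.169] px 300 324 223 243
side Y 261 [ 0.6384 -0.0256  0.1381] [ 0.598 -0.035  0.102] [0.66  0.013 0.167] px 297 318 192 211
top red none
top B none
top Y 85 [ 0.6351 -0.0055  0.1271] [ 0.538 -0.012  0.112] [0.658 0.008 0.562] px 276 283 172 193
```

View pics/s3.png

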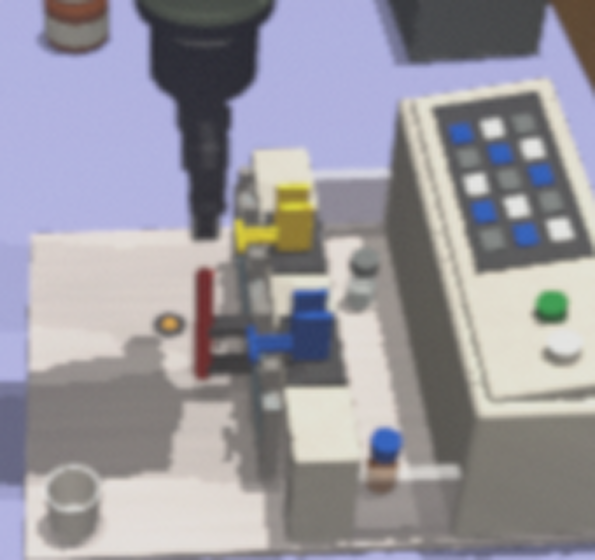

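Both catches are in, with the tab pairs overlapping at px (293,220) and (312,325). The post is at px ~205, rows 270–378, with its top just below the fingers. Now I'll pinch it.

```bash
python3 -m creep '[[-0.004,-0.0055,0.025,0,0,0,-1],[0,0,0.03,0,0,0,-1],[0,0,0.025,0,0,0,-1],[0,0,0.015,0,0,0,-1],[0,0,0,0,0,0,-0.2],[0,0,0,0,0,0,0.4],[0,0,0,0,0,0,0.6],[0,0,0,0,0,0,0.6],[0,0,0,0,0,0,1],[0,0,0,0,0,0,1],[0,0,0,0,0,0,1]]' 
python3 - <<'E'
from h import *
to(.5645,-.079,.116)
E
```

```text
time: 9.05
position: [0.5677, -0.0801, 0.1173]
ee_rot: [0.029, 1.0, 0.001, 0.001]
contact_force: [0.9, 9.3, 7.5]
finger_gap: 0.0144
finger_force: 58.6
tool shift [0.0032 0.0009 0.0013]
tool y yaw deg from +y -3.31 tilt [ 0.002  0.002 -1.   ]
{'time': 9.05, 'joints': [-0.011, 0.587, 0.068, 1.84, -0.06, 0.714, 1.605], 'position': [0.568, -0.08, 0.117], 'ee_rot': [0.029, 1.0, 0.001, 0.001], 'contact_force': [0.928, 9.349, 7.482], 'wrist_torque': [1.654, -0.195, -0.187], 'finger_force': 58.554, 'finger_gap': 0.014}
```

```bash
python3 -m creep '[[0.0074,0.0024,0,0,0,0.05,1],[0.0074,0.0024,0,0,0,0.05,1],[0.0074,0.0025,0,0,0,0.05,1],[0.0074,0.0025,0,0,0,0.05,1],[0.0074,0.0025,0,0,0,0.05,1],[0.0074,0.0025,0,0,0,0.05,1],[0.0074,0.0025,0,0,0,0.05,1],[0.0074,0.0025,0,0,0,0.05,1]]' 
cat >> h.py <<'E'
def hold():
    s=r.sense(); T=R.from_quat(s['ee_rot']); ty=T.apply([0,1,0]); print('turned',np.arctan2(ty[0],ty[1])-.058,'F tool',T.inv().apply(s['contact_force']).round(1)); st()
E
python3 -c "
from h import *
hold()"
```

```text
time: 9.85
position: [0.5147, -0.0492, 0.1173]
ee_rot: [0.229, 0.974, 0.0, 0.001]
contact_force: [-0.3, -3.1, 8.1]
finger_gap: 0.0144
finger_force: 59.3
turned 0.4031662972522386 F tool [-1.2 -2.9 -8.1]
{'time': 9.85, 'joints': [-0.154, 0.523, 0.18, 1.991, -0.15, 0.638, 1.233], 'position': [0.515, -0.049, 0.117], 'ee_rot': [0.229, 0.974, 0.0, 0.001], 'contact_force': [-0.26, -3.106, 8.11], 'wrist_torque': [-0.646, -0.041, -0.013], 'finger_force': 59.296, 'finger_gap': 0.014}
```

```bash
python3 -m creep '[[0.0074,0.0024,0,0,0,0.05,1],[0.0074,0.0024,0,0,0,0.05,1],[0.0074,0.0024,0,0,0,0.05,1],[0.0074,0.0024,0,0,0,0.05,1],[0.0074,0.0025,0,0,0,0.05,1],[0.0074,0.0025,0,0,0,0.05,1],[0.0074,0.0025,0,0,0,0.05,1],[0.0074,0.0025,0,0,0,0.05,1],[0.0074,0.0025,0,0,0,0.05,1],[0.0074,0.0025,0,0,0,0.05,1]]' 
python3 -c "
from h import *
hold()
d=cam('top'); save(d,'pics/t4.png',(180,120,390,280),3.5)"
```

```text
time: 10.85
position: [0.4713, 0.0152, 0.1172]
ee_rot: [0.463, 0.886, -0.001, -0.001]
contact_force: [-15.4, -9.3, 26.8]
finger_gap: 0.0147
finger_force: 61.9
turned 0.9043241251165839 F tool [  1.2 -18.  -26.8]
{'time': 10.85, 'joints': [-0.407, 0.484, 0.325, 2.106, -0.269, 0.592, 0.717], 'position': [0.471, 0.015, 0.117], 'ee_rot': [0.463, 0.886, -0.001, -0.001], 'contact_force': [-15.44, -9.284, 26.842], 'wrist_torque': [-1.854, 3.118, -0.03], 'finger_force': 61.866, 'finger_gap': 0.015}
```

View pics/t4.png

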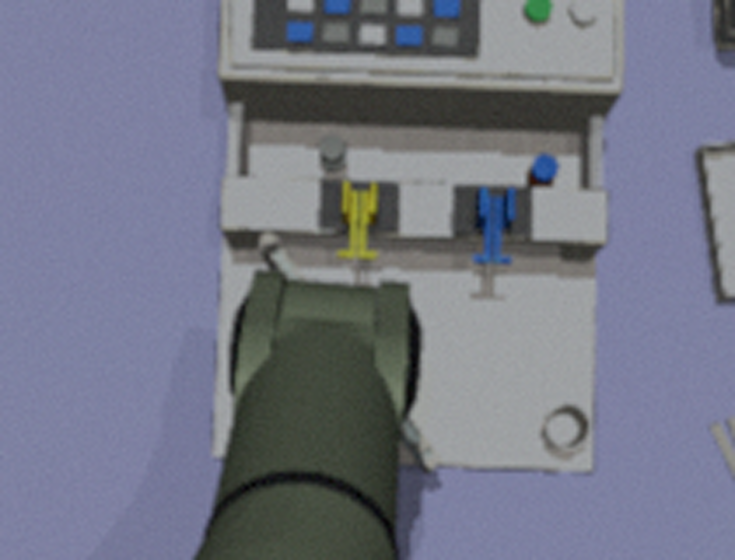

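The gate is open by about 0.9 rad, past the detent: its free end is at px (430,465) and its hinge at (270,240). The side force shows my arc is a little too tight, so I'll ease outward and continue.

```bash
python3 -m creep '[[0.0076,0.001,-0.0007,0,0,0.05,1],[0.0076,0.001,-0.0007,0,0,0.05,1],[0.0075,0.0023,0,0,0,0.05,1],[0.0075,0.0023,0,0,0,0.05,1],[0.0075,0.0023,0,0,0,0.05,1],[0.0075,0.0023,0,0,0,0.05,1],[0.0075,0.0023,0,0,0,0.05,1]]' 
python3 -c "
from h import *
hold()"
```

```text
time: 11.6
position: [0.4621, 0.0687, 0.1176]
ee_rot: [0.61, 0.793, 0.0, 0.001]
contact_force: [10.4, -4.7, -23.0]
finger_gap: 0.0145
finger_force: 61.1
turned 1.2530923642562484 F tool [-7.2  8.9 23. ]
{'time': 11.6, 'joints': [-0.602, 0.494, 0.428, 2.123, -0.358, 0.592, 0.341], 'position': [0.462, 0.069, 0.118], 'ee_rot': [0.61, 0.793, 0.0, 0.001], 'contact_force': [10.434, -4.681, -22.986], 'wrist_torque': [-0.968, -1.961, -0.041], 'finger_force': 61.101, 'finger_gap': 0.014}
```

```bash
python3 -m creep '[[0.0075,0.0029,0.0003,0,0,0.05,1],[0.0075,0.0024,0.0003,0,0,0.05,1],[0.0075,0.0024,0,0,0,0.05,1],[0.0075,0.0024,0,0,0,0.05,1],[0.0075,0.0024,0,0,0,0.05,1],[0.0075,0.0024,0,0,0,0.05,1],[0.0022,0.0006,0,0,0,0.015,1],[0,0,0,0,0,0,1],[0,0,0,0,0,0,1],[0,0,0,0,0,0,1]]' 
python3 - <<'E'
from h import *
hold()
d=cam('top'); save(d,'pics/t5.png',(180,120,390,280),3.5)
d=cam('side'); save(d,'pics/s5.png',(160,90,420,300),2.8)
E
```

```text
time: 12.6
position: [0.4703, 0.1173, 0.1174]
ee_rot: [0.725, 0.688, -0.0, -0.0]
contact_force: [-5.3, -2.5, 4.9]
finger_gap: 0.0143
finger_force: 64.1
turned 1.5650793146477078 F tool [-2.8 -5.2 -4.9]
{'time': 12.6, 'joints': [-0.753, 0.537, 0.519, 2.081, -0.445, 0.631, 0.018], 'position': [0.47, 0.117, 0.117], 'ee_rot': [0.725, 0.688, -0.0, -0.0], 'contact_force': [-5.316, -2.477, 4.939], 'wrist_torque': [-0.495, 0.953, -0.024], 'finger_force': 64.095, 'finger_gap': 0.014}
```

View pics/t5.png

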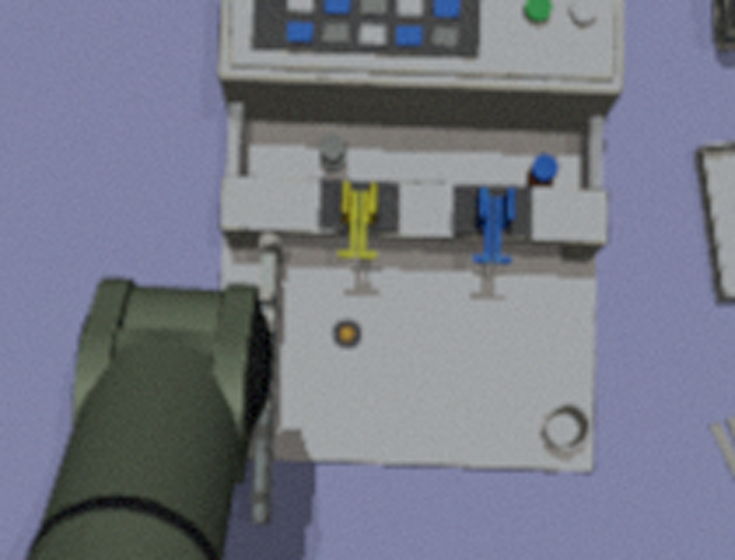

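View pics/s5.png

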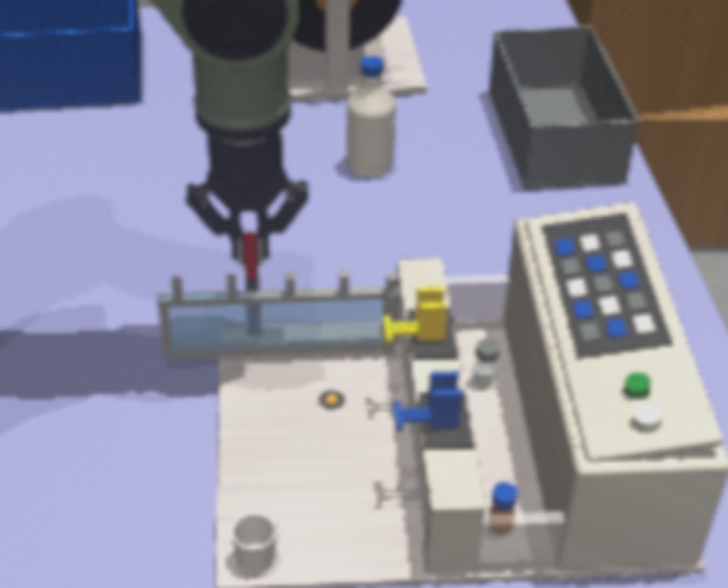

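The gate stands square to the machine's front: in the top view it runs from (270,240) to (262,515), parallel to the apron's side. The post is gripped at (250,250) in the side view, and the vials, cup and bottle have not moved.

```bash
python3 -c "
from station import r
print(r.finish_job())"
```

```text
the job is handed in; nothing more can be done
None
```

I squeezed the yellow catch fully in, then the blue, swung the gate past its detent to about 1.57 rad (square to the front), and handed the job in at 12.7 s with the fingers still holding the post; everything visible in the last pictures stood where it was.

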